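Mount the spool holder in the thread winder

ROBOT

A 6-joint arm with a two-finger parallel gripper is mounted at the origin on the work surface. World frame = base frame: x ahead of the robot, y to its left, z up, the work surface at z = 0. Lengths are in m, angles in rad, forces in N, time in s.
With the tool pointing down it reaches from about 0.325 to 0.85 m from the base axis. Payload 15.5 kg.
Tool frame: the origin (TCP) lies between the finger pads, 19 mm behind the fingertips; this is the grasp point; z points along the fingers, y is the line along which they close (so a half turn about z gives the same grasp; the last joint's range is limited). The gripper opens to 91 mm and grips with 3 to 60 N. Pads are 32 mm wide; open, the fingers measure 118 mm over their backs; the gripper's body (76 mm by 178 mm) begins 60 mm behind the grasp point.
Start: joints at [-1.423, 0.494, 1.345, -0, 1.302, -0.096], TCP at [0.151, -0.607, 0.233] pointing down, gripper open.
Joint ranges: [-2.91, 2.91], [-0.82, 2.16], [0.22, 2.67], [-1.22, 4.37], [0.12, 2.79], [-3.08, 3.08]. Speed limits (rad/s): [1.89, 1.89, 2.57, 3.01, 3.01, 3.01].

INTERFACE

Orientations are given as a unit quaternion [w, x, y, z].
In Python, from workcell import bot gives the robot as it stands. The module is installed in compiled form; this text tells all that it offers.
- The arm moves only by the shell command python3 -m jog 'ROWS' [FORCE]. ROWS is JSON, a list that holds one entry, the list of rows, each a list of 7 numbers: the shift along the world's x, y, z in cm, then the turn, a rotation vector about the world's x, y, z in rad, then the opening, from -1 (shut) to 1 (fully open). A call has exactly 10 rows; each row is the pose to reach, as a shift and turn from the pose commanded when the call began; what a row does not reach only later rows make up. A row lasts 1/10 s, in which the tool goes at most 50 mm and 8.59 degrees, less where a joint would pass 70% of its speed; a pose out of reach is approached as far as the arm can. A call with a gripper value outside its range is refused whole. The fingers move at their own pace and stop on an object; FORCE is the grip in N (left out, the last holds). Time passes only in rows, so rows that repeat a pose let the fingers close, or fill a call up. It gives the time, the measured TCP pose, the force, the opening and the grip force at its end, in the units of the state.
- bot.state(): the state, without advancing time (a new reading comes with each control period).
- bot.read_camera(name): name is "side" or "top" or "wrist"; returns the picture (384x512x3 uint8, blue, green, red); there is no depth.
- bot.camera_info(name): a dict with "fx", "fy", "cx", "cy" (pixels), "world_from_camera" (4x4, takes a point from camera to world coordinates). Camera axes: x right, y up, looking along -z (the intrinsics and any distortion apply to the point x, -y, -z); pixel columns grow to the right and rows downward; lengths in m; the calibration is good to about 2 mm. A picture is of the moment at which its call begins: read the wrist's pose just before it. camera_info takes no time and is no camera call; for the wrist camera it gives the pose at the moment of the call.
- bot.job_done(): hands the job in; it is judged then, once.
Trained networks look in the newest picture that a camera, given by its name, has taken for a name from the list of things; names that differ only in an ending like _2 or _b are one class to them, and where a whole thing is asked for, a point or a joint stands for the part that bears it (a point fixed in the world has none). Each returns a list of dicts, best first, with "p" (0 to 1); they miss things now and then, are a little off and sometimes report something else, mostly with a low value. They report only what shows in the picture. A call takes as long as a camera call. They do not tell look-alikes from the thing itself.
- bot.outline_of(camera, name): "mask" (384x512 bool, what is visible of it) and "point" ([column, row] in pixels, amid what is visible of it).
The state is a dict: "time": time; "joint_positions": joint angles; "joint_vel": joint speeds; "effort": joint torques, N m; "tcp_pos": TCP position; "eef_rot": TCP orientation; "ft_force": force on the tool from outside, world axes, zero at the start; "ft_torque": the same for the moment, N m; "finger_gap": opening from 0.0 (shut) to 1.0 (fully open); "grasp_force": force on a finger pad.
Only numpy, scipy, OpenCV 4.12 (cv2) and the standard library are available. Lean on these libraries where they do the work, as an engineer would, in place of code of your own. Each camera call takes 0.05 s, during which the arm holds its last target. There are 200 camera calls.

TASK

Take the spool holder with the notched collar out of its wooden rack and mount it in the upright spindle of the thread winder: set its tapered shank in the spindle, press lightly while turning until the two notches drop over the spindle's drive dogs, and seat it fully home. Then use the holder to turn the spindle clockwise (seen from above) up to its stop and let go, leaving the holder home and upright. Never press or wrench hard on the winder (keep the force on it under 40 N), and leave the other holder, the thread cone and the tin alone.

Things in the scene. Friction and masses are not known exactly. Their poses are not given: they have to be found in the camera images.
- holder: the spool holder to mount, bare steel, about 0.35 kg, upright in one of the rack holes. Origin: centre of the underside of its collar; z up along its axis. Collar 60 mm diameter, z 0 to 10 mm, with two through notches 12.5 mm wide at +x and -x, open from radius 15 mm out to the rim, visible from above. A half turn gives the same part.
- holder_grip (a point): grip point on the holder's axis, 34 mm above its origin, axes as the holder's. Grip block: z 10 to 44 mm over the holder's origin, 30 mm long along x, 26 mm across its flats, which face +y and -y: pinch it along y, tool pointing down. Above it a pin 12 mm in diameter up to z 62 mm.
- holder_shank (a point): lower end of the holder's tapered shank, 42 mm below its origin. The shank is 20.8 mm in diameter under the collar and 12.4 mm near the end.
- spare: the other spool holder, in the other rack hole: plain round collar 46 mm in diameter without notches, thicker and taller pin (20 mm diameter, up to 78 mm above the collar's underside). Leave it where it is. Origin: centre of the collar's underside.
- rack: wooden rack block, fixed, 85 x 240 x 58 mm, origin at the centre of its underside. Two 25 mm holes on its y axis at y -60 and +60 mm; the holders hang in them, collars resting on the top.
- winder: thread winder, fixed: white housing with an upright steel spindle 68 mm in diameter. Origin on the table under the spindle axis, z up. Housing x -70 to 180, y -75 to 75 mm, up to z 66 mm; motor hump x 100 to 175 mm up to z 91 mm; on it a thin wire thread guide up to z 175 mm at x 155, y 10 to 50 mm. It does not move.
- spindle_mouth (a point): centre of the spindle's flat top face, 118 mm above the table; axes as the winder's, they do not turn with the spindle. Tapered bore: 22.8 mm diameter here, 13.6 mm at 48 mm depth (about 1 mm of play round the seated shank). Fully home, the collar's underside rests on the top face: the holder's origin lies at this point.
- spindle_dogs (a point): point on the axis level with the tops of the two dogs, 7 mm above the top face, axes as the winder's. Dogs: one each side of the bore, 9 mm wide, radius 17.5 to 29.5 mm. They start 40 to 80 degrees anticlockwise (from above) of the winder's x axis, angle not reported. Until notches and dogs agree within about 3 degrees the collar rides 7 mm high.
- cone: blue thread cone, 68 mm diameter at the foot, 115 mm high, standing on the table; bystander. Origin at the centre of its underside.
- tin: small round metal tin, 60 mm in diameter, 50 mm high, on the table; bystander. Origin at the centre of its underside.
- winder_stop (a point): a point on the top of the housing (winder x -55, z 66 mm). The spindle only turns, about z, on a springy coupling (6 N m per rad) and a friction brake of 0.3 N m that light rubbing does not overcome. Clockwise it meets a stop where the line of its dogs lies along the winder's x axis: there the turning moment rises above the brake's. Anticlockwise, a stop at 126 degrees.
Mind the look-alikes: they are no part of the job. Leave any purple or red look-alike of the holder alone.

How it is judged:
On the way, in this order (a step that is already met when the one before it is completed fails the run):
1. the holder is fully home in the spindle, its notches over the dogs (z of holder in the frame of spindle_mouth below 0.0025 m and horizontal distance between holder and spindle_mouth below 0.004 m and angle between holder's own z axis and vertical below 0.06 rad), for 0.2 s.
2. still home, the spindle has been turned by the holder up to its clockwise stop (angle between the x axis of holder and the x axis of spindle_mouth, either way round below 0.15 rad and z of holder in the frame of spindle_mouth below 0.0025 m), for 0.2 s.
At the end, for the whole second after the job is handed in: The notched holder is released and at rest, home in the spindle (collar within 2.5 mm of the top face, 4 mm of the axis, 0.06 rad of upright), at the stop (x axes within 0.15 rad); spare holder within 20 mm, cone and tin within 30 mm of their places (all of step 2 and horizontal distance between holder and spindle_mouth below 0.004 m and angle between holder's own z axis and vertical below 0.06 rad and linear speed of holder below 0.01 m/s and distance of spare from where it was at the start of the episode below 0.02 m and distance of each of cone, tin from where it was at the start of the episode below 0.03 m); the robot touches nothing.
It fails at once if the holder is forced against the winder with more than 40 N (contact force between holder and winder above 40 N).
It fails at once if the gripper or arm pushes on the winder with more than 40 N (contact force between any of the fingers, the arm and winder above 40 N).
It fails at once if a bystander is moved (distance of spare from where it was at the start of the episode above 0.02 m or distance of any of cone, tin from where it was at the start of the episode above 0.03 m).
It also fails if it takes over 58 s, if anything falls off the work surface, if the arm or the gripper's body presses on something with over 40 N, if the wrist force passes 120 N, or if a joint passes its speed limit or range.

## Working session

There is one attempt and no reset: what is moved stays moved. The work goes in short steps, Python scripts to look and compute and a shell command to move; the robot and the scene stay as the last step left them, time stands still between calls to the robot, and variables do not carry over. Pictures are saved under pics/ and viewed, at most 10 in all, crops included, and the job is handed in when it is done.

```bash
mkdir -p pics; cat > h.py <<'E'
import numpy as np, cv2
from workcell import bot
def info(c):
    i=bot.camera_info(c); return i
def ray_z(c,px,z,i=None):
    i=i or info(c); T=np.array(i["world_from_camera"])
    K=np.array([[i["fx"],0,i["cx"]],[0,i["fy"],i["cy"]],[0,0,1.]])
    D=np.array(i.get("dist",i.get("distortion",np.zeros(5))),float).ravel()
    u=cv2.undistortPoints(np.array(px,float).reshape(-1,1,2),K,D).reshape(-1,2)
    d=np.c_[u[:,0],-u[:,1],-np.ones(len(u))]@T[:3,:3].T
    o=T[:3,3]; return o+d*((z-o[2])/d[:,2])[:,None]
def proj(c,P,i=None):
    i=i or info(c); T=np.linalg.inv(np.array(i["world_from_camera"]))
    p=np.atleast_2d(P)@T[:3,:3].T+T[:3,3]
    return np.c_[i["cx"]+i["fx"]*p[:,0]/-p[:,2], i["cy"]-i["fy"]*p[:,1]/-p[:,2]]
E
python3 - <<'E'
from h import *
for c in ("top","side"):
    im=bot.read_camera(c); cv2.imwrite(f"pics/{c}0.png",im); print(c,info(c))
im=[cv2.imread(f"pics/{c}0.png") for c in("top","side")]
for c in("top","side"):
    for n in("holder","spare","rack","winder","cone","tin"):
        r=bot.outline_of(c,n); print(c,n,[(round(d["p"],2),np.round(d["point"]).tolist(),int(d["mask"].sum())) for d in r[:4]])
print(bot.state())
E
```

```text
top {'fx': 460.22978039225603, 'fy': 460.22978039225603, 'cx': 259.19639110445996, 'cy': 184.76107318367372, 'world_from_camera': array([[-0.02882357,  0.98833936, -0.14951427,  0.38524042],
       [-0.99949485, -0.03050021, -0.00893261,  0.07683408],
       [-0.01338867,  0.14918128,  0.98871922,  1.33585873],
       [ 0.        ,  0.        ,  0.        ,  1.        ]])}
side {'fx': 384.87766909900967, 'fy': 384.87766909900967, 'cx': 252.54247428966403, 'cy': 192.7369026488239, 'world_from_camera': array([[-0.88976755,  0.23241274, -0.39280788,  0.14613063],
       [-0.45571626, -0.40482056,  0.79274398,  0.90258037],
       [ 0.02522709,  0.8843668 ,  0.46611046,  0.59586307],
       [ 0.        ,  0.        ,  0.        ,  1.        ]])}
top holder [(0.67, [186.0, 153.0], 298), (0.62, [133.0, 194.0], 350), (0.61, [181.0, 253.0], 354), (0.59, [187.0, 197.0], 342)]
top spare [(0.54, [229.0, 206.0], 198)]
top rack [(0.68, [207.0, 204.0], 2262)]
top winder [(0.9, [351.0, 180.0], 4920), (0.5, [296.0, 246.0], 354), (0.47, [231.0, 206.0], 224)]
top cone [(0.72, [287.0, 124.0], 433), (0.
[... 406 characters left out ...]
: 0.7, 'joint_positions': array([-1.42250647e+00,  4.93615180e-01,  1.34552046e+00, -3.31453384e-06,
        1.30251298e+00, -9.54851788e-02]), 'joint_vel': array([ 0.00159269,  0.00087854, -0.00040565, -0.0009745 ,  0.00097093,
       -0.00177233]), 'effort': array([-2.37791275e-03, -8.78512645e+01, -3.82214355e+01,  7.02463556e-02,
        4.40779841e-02,  6.67561153e-05]), 'tcp_pos': array([ 0.15086372, -0.60650368,  0.23269858]), 'eef_rot': array([-2.79281233e-05,  9.92580855e-01,  1.21586374e-01, -2.33606614e-06]), 'ft_force': array([-0.00915753, -0.00096911, -0.09731293]), 'ft_torque': array([-0.0171689 , -0.04993185,  0.01769141]), 'grasp_force': 0.0, 'finger_gap': 0.9980936060989117}
```

View pics/top0.png

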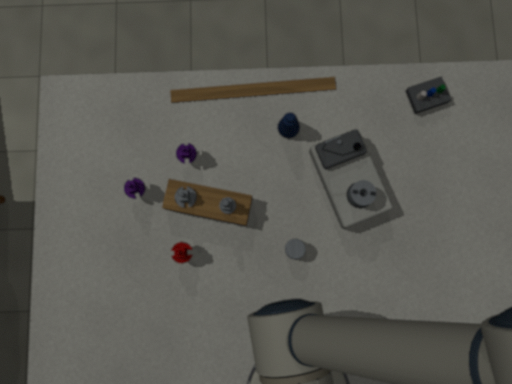

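View pics/side0.png

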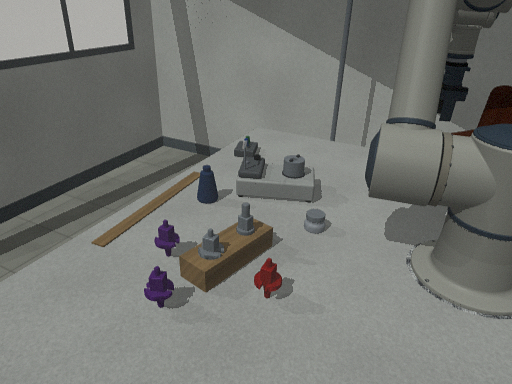

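The top view shows the rack at (207,204), with steel holders at (186,197), which has the larger notched collar, and at (229,206), which is the spare. Purple look-alikes are at (186,153) and (133,188), and a red one is at (181,253). The spindle is at (363,194), the hump at (341,149), the cone at (288,125) and the tin at (296,249). In the side view the notched holder is at (210,244) and the spare at (245,220). My choice is the steel one at (186,197) in the top view.

```bash
python3 - <<'E'
from h import *
im=cv2.imread("pics/top0.png")
def crop(x,y,w,h,s): return cv2.resize(im[y:y+h,x:x+w],None,fx=s,fy=s,interpolation=cv2.INTER_CUBIC)
a=crop(158,165,100,64,8)[:, :]; 
b=crop(305,120,100,115,5)
cv2.imwrite("pics/rack_crop.png",cv2.resize(a,(800,512)))
c=crop(335,168,56,42,14); cv2.imwrite("pics/spin_crop.png",c)
# rack pose from mask
r=bot.outline_of("top","rack")
m=cv2.inRange(cv2.cvtColor(im,cv2.COLOR_BGR2HSV),(5,60,40),(25,255,255)); m[:150]=0;m[260:]=0
cs,_=cv2.findContours(m,cv2.RETR_EXTERNAL,cv2.CHAIN_APPROX_NONE); k=max(cs,key=cv2.contourArea)
print(cv2.minAreaRect(k)); bx=cv2.boxPoints(cv2.minAreaRect(k)); print(np.round(ray_z("top",bx,.058),4))
print("holder",ray_z("top",[186,197],.088),"spare",ray_z("top",[229,206],.1),"spindle",ray_z("top",[363,194],.118))
E
```

```text
((206.73077392578125, 201.84616088867188), (87.27168273925781, 31.182466506958008), 11.309932708740234)
[[0.5197 0.3649 0.058 ]
 [0.6058 0.3479 0.058 ]
 [0.5497 0.1077 0.058 ]
 [0.4649 0.127  0.058 ]]
holder [[0.54625655 0.28936287 0.088     ]] spare [[0.51668144 0.17115622 0.1       ]] spindle [[ 0.5360415  -0.18747959  0.118     ]]
```

View pics/rack_crop.png

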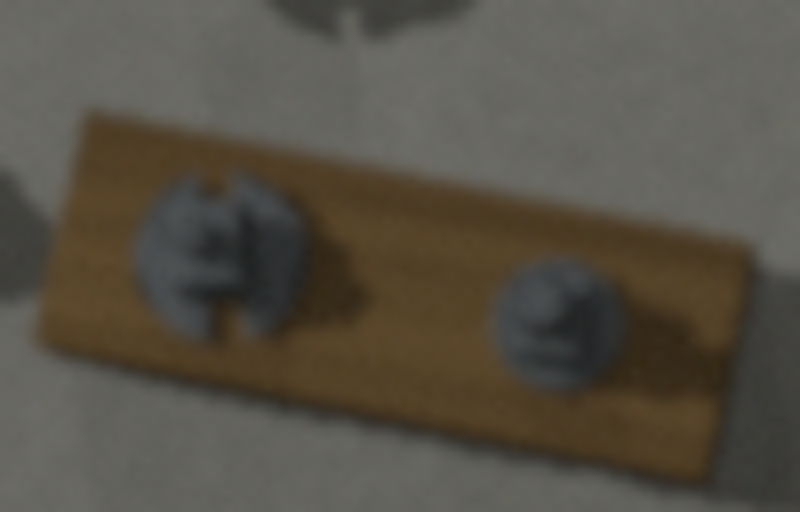

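View pics/spin_crop.png

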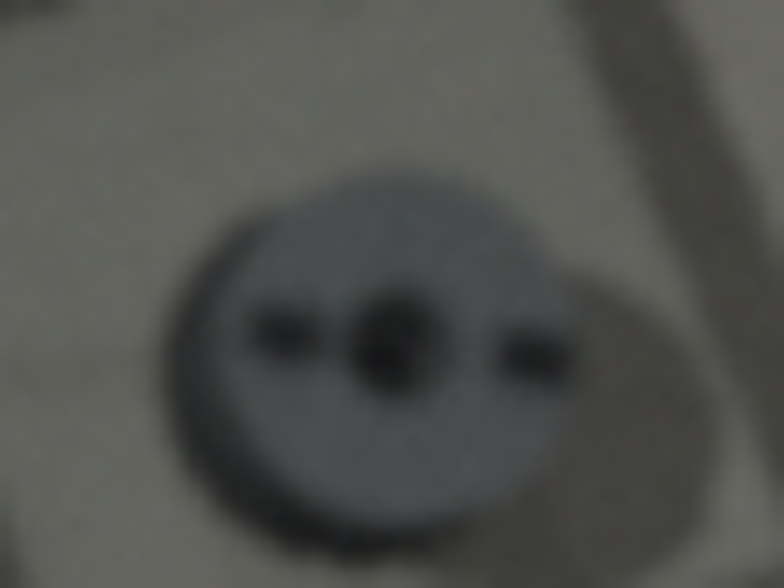

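The crop confirms the choice: the notched collar is centred at about (185.6,197.1) px with its notches up and down, and the right-hand holder has a plain collar. The spindle face is centred at about (363.3,192.6) px, with dogs at (355.5,191.7) and (373.2,193.4).

```bash
python3 - <<'E'
from h import *
i=info("top")
def cr(p,o,s): return np.array(p)/s+np.array(o)-0.5+0.5/s
H=ray_z("top",cr([[221,257],[215,183],[230,330]],(158,165),8),.068); print(H)
d=H[1]-H[2]; print("holder x yaw",np.degrees(np.arctan2(d[1],d[0])))
S=ray_z("top",cr([[397,345]],(335,168),14),.118); print(S)
D=ray_z("top",cr([[287,332],[535,355]],(335,168),14),.125); d=D[0]-D[1]; print(D,D.mean(0),"dogs yaw",np.degrees(np.arctan2(d[1],d[0])))
im=cv2.imread("pics/top0.png")
W=ray_z("top",[[311,148],[343,226],[360,130],[391,208]],.066); print(W)
for a,b in((1,0),(3,2)): d=W[b]-W[a]; print("winder x yaw",np.degrees(np.arctan2(d[1],d[0])))
i=info("wrist"); s=bot.state(); print(i, s["tcp_pos"])
E
```

```text
[[0.54978207 0.29502868 0.068     ]
 [0.57585185 0.29700035 0.068     ]
 [0.52418755 0.29202549 0.068     ]]
holder x yaw 5.5001746107022305
[[ 0.54093148 -0.18750022  0.118     ]]
[[ 0.54314888 -0.16540148  0.125     ]
 [ 0.53733708 -0.21184642  0.125     ]] [ 0.54024298 -0.18862395  0.125     ] dogs yaw 82.8674784377306
[[ 0.67757088 -0.06076438  0.066     ]
 [ 0.45565996 -0.13849081  0.066     ]
 [ 0.72529458 -0.20169575  0.066     ]
 [ 0.50123733 -0.27332357  0.066     ]]
winder x yaw 19.303295427436957
winder x yaw 17.728318114175668
{'fx': 272.4759876754419, 'fy': 272.4759876754419, 'cx': 258.4957458016821, 'cy': 188.33971361928002, 'world_from_camera': array([[ 2.41822153e-01,  9.42677687e-01,  2.29958310e-01,
         2.14795727e-01],
       [-9.70320531e-01,  2.34850628e-01,  5.76476362e-02,
        -5.90926715e-01],
       [ 3.37286913e-04, -2.37073745e-01,  9.71491598e-01,
         3.83830388e-01],
       [ 0.00000000e+00,  0.00000000e+00,  0.00000000e+00,
         1.00000000e+00]])} [ 0.15087953 -0.60651956  0.23274278]
```

```bash
python3 -m jog '[[[4,4,0,0,0,0,1],[8,8.5,0,0,0,0,1],[12,13,0,0,0,0,1],[16,17,0,0,0,0,1],[20,21.5,0,0,0,0,1],[24,26,0,0,0,0,1],[28,30,0,0,0,0,1],[32,34.5,0,0,0,0,1],[35.5,38,0,0,0,0,1],[38,41.5,0,0,0,0,1]]]' 20
python3 - <<'E'
from h import *
s=bot.state();im=bot.read_camera("wrist");i=info("wrist")
import pickle; pickle.dump((i,im),open("w1.pkl","wb"))
print(s["time"],s["tcp_pos"],s["joint_vel"]); print(proj("wrist",[[.541,-.1875,.118]],i))
cv2.imwrite("pics/w1.png",im)
E
```

```text
time: 1.75
tcp_pos: [0.4914, -0.2377, 0.2329]
eef_rot: [0.0, 0.993, 0.122, 0.0]
ft_force: [0.8, -0.9, 0.3]
finger_gap: 1.0
grasp_force: 0.0
1.75 [ 0.49138298 -0.23768858  0.23293088] [ 9.23541870e-01  1.49209476e-01 -2.55565259e-01 -7.03229108e-04
  9.83271439e-02  9.19239992e-01]
[[224.44023879 133.32013014]]
```

View pics/w1.png

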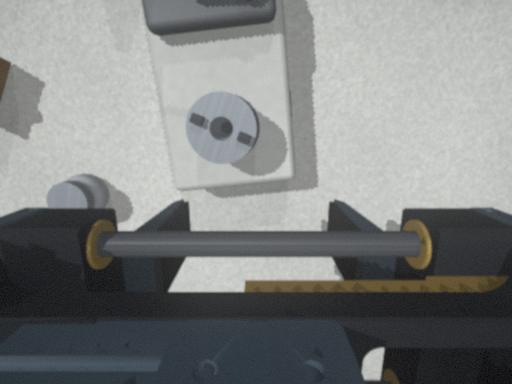

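The wrist view shows the spindle at about (221,128) with dogs at (198,120) and (245,139). The arm was still moving, so I'll settle it and measure from a still frame.

```bash
python3 -m jog '[[[-2,0,0,0,0,0,1],[-4,-1,0,0,0,0,1],[-4,-1,0,0,0,0,1],[-4,-1,0,0,0,0,1],[-4,-1,0,0,0,0,1],[-4,-1,0,0,0,0,1],[-4,-1,0,0,0,0,1],[-4,-1,0,0,0,0,1],[-4,-1,0,0,0,0,1],[-4,-1,0,0,0,0,1]]]'
cat > spin.py <<'E'
from h import *
s=bot.state();i=info("wrist");im=bot.read_camera("wrist")
print(s["time"],s["tcp_pos"],np.abs(s["joint_vel"]).max())
# orthorectify at z=.118 : 0.25mm/px around guess
c=np.array([.541,-.1875]);R=.12;n=960
def rect(z,R,n):
    g=np.linspace(-R,R,n); X,Y=np.meshgrid(c[0]+g,c[1]+g)   # col=x, row=y
    p=proj("wrist",np.c_[X.ravel(),Y.ravel(),np.full(X.size,z)],i).astype(np.float32)
    return cv2.remap(im,p[:,0].reshape(n,n),p[:,1].reshape(n,n),cv2.INTER_CUBIC)
a=rect(.118,.045,720)[::-1]; b=rect(.066,.14,720)[::-1]
cv2.imwrite("pics/spin_rect.png",cv2.resize(np.hstack([cv2.resize(a,(400,400)),cv2.resize(b,(400,400))]),(800,400)))
E
python3 spin.py
```

```text
time: 2.8
tcp_pos: [0.4501, -0.2493, 0.2327]
eef_rot: [-0.0, 0.993, 0.122, 0.0]
ft_force: [-0.2, 0.2, 0.4]
finger_gap: 1.0
grasp_force: 0.0
2.8 [ 0.45009716 -0.24928025  0.23271018] 0.0019804037764932897
```

View pics/spin_rect.png

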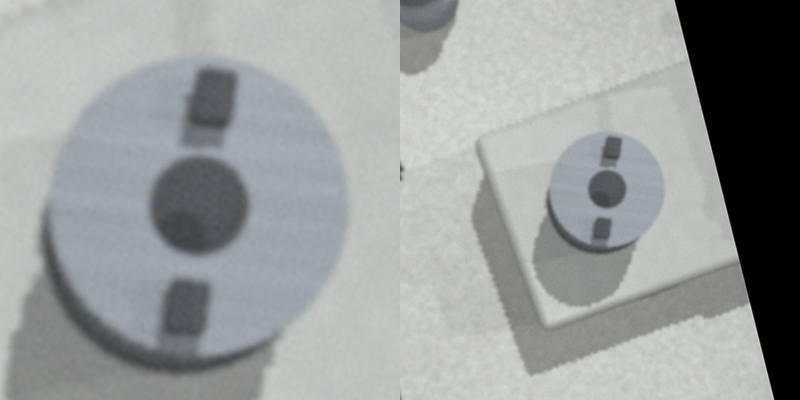

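The rectified view gives the bore centre at about (0.5408,-0.1887), a disc of 67.5 mm as it should be, the dogs' yaw at about 82.6° and the winder's yaw at about 19°. Next is a close look at the holder.

```bash
python3 -m jog '[[[0,4.5,0,0,0,-0.03,1],[0,9,0,0,0,-0.06,1],[0,13.5,0,0,0,-0.09,1],[0,18,0,0,0,-0.12,1],[0,22.5,0,0,0,-0.15,1],[0,27,0,0,0,-0.15,1],[0,31.5,0,0,0,-0.15,1],[0,36,0,0,0,-0.15,1],[0,40.5,0,0,0,-0.15,1],[0,45,0,0,0,-0.15,1]]]'
python3 -m jog '[[[0,4,0,0,0,0,1],[0,7,0,0,0,0,1],[0,9,0,0,0,0,1],[0,9,0,0,0,0,1],[0,9,0,0,0,0,1],[0,9,0,0,0,0,1],[0,9,0,0,0,0,1],[0,9,0,0,0,0,1],[0,9,0,0,0,0,1],[0,9,0,0,0,0,1]]]'
sed -e 's/\[.541,-.1875\]/[.550,.293]/; s/rect(.118,.045,720)/rect(.068,.045,720)/; s/rect(.066,.14,720)/rect(.102,.045,720)/; s/spin_rect/hold_rect/' spin.py > hold.py; python3 hold.py
```

```text
time: 3.85
tcp_pos: [0.4497, 0.2026, 0.2329]
eef_rot: [-0.0, 0.999, 0.047, 0.0]
ft_force: [1.3, -0.5, -0.2]
finger_gap: 1.002
grasp_force: 0.0
time: 4.85
tcp_pos: [0.4501, 0.2905, 0.2328]
eef_rot: [-0.0, 0.999, 0.047, 0.0]
ft_force: [0.3, -0.1, -0.8]
finger_gap: 1.001
grasp_force: 0.0
4.85 [0.45011696 0.29046723 0.23275942] 0.0029828311471534843
```

View pics/hold_rect.png

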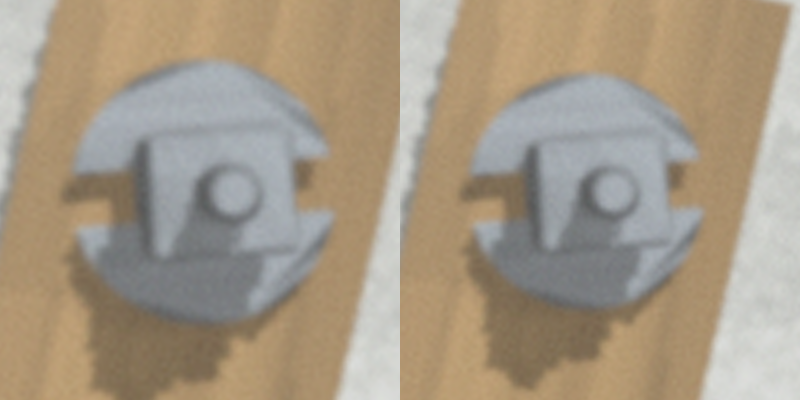

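At the collar height the collar is centred at (0.5506,0.2951) with a diameter of about 59 mm, as it should be. The yaw is about 5.3°, and the tool is already at 5.4°.

```bash
python3 -m jog '[[[4.5,0.5,0,0,0,0,1],[9,0.5,0,0,0,0,1],[10.1,0.5,-1,0,0,0,1],[10.1,0.5,-4,0,0,0,1],[10.1,0.5,-7,0,0,0,1],[10.1,0.5,-10,0,0,0,1],[10.1,0.5,-12.5,0,0,0,1],[10.1,0.5,-13.8,0,0,0,1],[10.1,0.5,-14,0,0,0,1],[10.1,0.5,-14,0,0,0,1]]]' 30
python3 -m jog '[[[0,0,0,0,0,0,0],[0,0,0,0,0,0,-0.3],[0,0,0,0,0,0,-0.6],[0,0,0,0,0,0,-1],[0,0,0,0,0,0,-1],[0,0,0,0,0,0,-1],[0,0,0,0,0,0,-1],[0,0,0,0,0,0,-1],[0,0,0,0,0,0,-1],[0,0,0,0,0,0,-1]]]' 30
```

```text
time: 5.9
tcp_pos: [0.5513, 0.2958, 0.0932]
eef_rot: [-0.0, 0.999, 0.047, 0.0]
ft_force: [-0.1, -0.7, -0.5]
finger_gap: 1.001
grasp_force: 0.0
time: 6.9
tcp_pos: [0.5511, 0.2957, 0.0927]
eef_rot: [0.0, 0.999, 0.047, 0.0]
ft_force: [-0.3, 0.7, 0.7]
finger_gap: 0.285
grasp_force: 30.0
```

```bash
python3 -m jog '[[[0,0,1,0,0,0,-1],[0,0,3,0,0,0,-1],[0,0,6,0,0,0,-1],[0,0,10,0,0,0,-1],[0,0,14,0,0,0,-1],[0,0,16,0,0,0,-1],[0,-2,16,0,0,0.1,-1],[0,-5,16,0,0,0.2,-1],[0,-9,16,0,0,0.3,-1],[0,-13,16,0,0,0.4,-1]]]'
python3 -m jog '[[[0,-4,0,0,0,0.1,-1],[0,-8,0,0,0,0.2,-1],[0,-12,0,0,0,0.3,-1],[0,-16,0,0,0,0.4,-1],[-0.2,-20,0,0,0,0.5,-1],[-0.4,-24,0,0,0,0.6,-1],[-0.6,-28,0,0,0,0.7,-1],[-0.8,-31.5,0,0,0,0.8,-1],[-1,-34,0,0,0,0.9,-1],[-1,-35.4,0,0,0,0.95,-1]]]'
```

```text
time: 7.9
tcp_pos: [0.5506, 0.1646, 0.2533]
eef_rot: [0.0, 0.969, 0.247, 0.0]
ft_force: [1.0, -0.5, -3.2]
finger_gap: 0.283
grasp_force: 30.0
time: 8.9
tcp_pos: [0.5405, -0.1904, 0.2532]
eef_rot: [0.0, 0.75, 0.662, -0.0]
ft_force: [0.1, 1.2, -3.4]
finger_gap: 0.281
grasp_force: 30.0
```

```bash
python3 -m jog '[[[0,0,-1,0,0,0,-1],[0,0,-2.5,0,0,0,-1],[0,0,-4,0,0,0,-1],[0,0,-5,0,0,0,-1],[0,0,-6,0,0,0,-1],[0,0,-6.5,0,0,0,-1],[0,0,-7,0,0,0,-1],[0,0,-7.3,0,0,0,-1],[0,0,-7.5,0,0,0,-1],[0,0,-7.5,0,0,0,-1]]]'
python3 -c "
from h import *
s=bot.state();print(s['tcp_pos'],s['ft_force'],s['ft_torque'],s['eef_rot'])
cv2.imwrite('pics/side1.png',cv2.resize(bot.read_camera('side')[120:220,220:340],None,fx=5,fy=5,interpolation=cv2.INTER_CUBIC))"
```

```text
time: 9.9
tcp_pos: [0.5411, -0.1883, 0.1777]
eef_rot: [0.0, 0.751, 0.661, 0.0]
ft_force: [0.7, -0.0, -2.6]
finger_gap: 0.282
grasp_force: 30.0
[ 0.54107796 -0.18832285  0.17770343] [ 0.66535559 -0.04026343 -2.56903366] [-0.0157316  -0.01343105  0.01416917] [3.10088962e-05 7.50586690e-01 6.60771987e-01 2.95037361e-05]
```

View pics/side1.png

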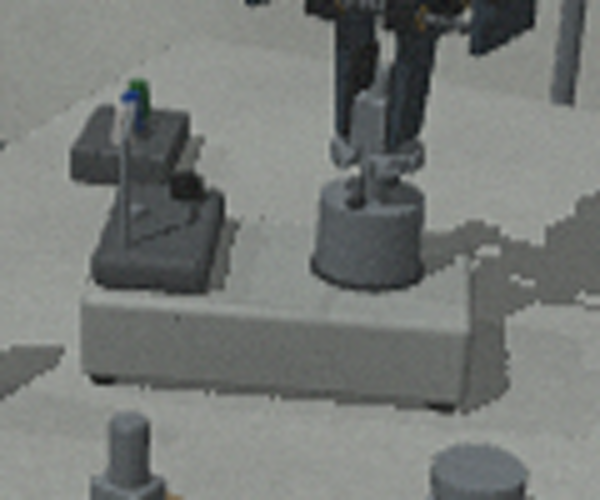

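The side view shows the shank entering the bore centrally, upright and with no contact force. The notch faces the dog at about (355,190).

```bash
python3 -m jog '[[[0,0,-0.3,0,0,0,-1],[0,0,-0.6,0,0,0,-1],[0,0,-0.9,0,0,0,-1],[0,0,-1.1,0,0,0,-1],[0,0,-1.3,0,0,0,-1],[0,0,-1.4,0,0,0,-1],[0,0,-1.5,0,0,0,-1],[0,0,-1.6,0,0,0,-1],[0,0,-1.7,0,0,0,-1],[0,0,-1.8,0,0,0,-1]]]'
python3 -c "
from h import *
s=bot.state();print(s['tcp_pos'],s['ft_force'],s['ft_torque'])"
```

```text
time: 10.95
tcp_pos: [0.5411, -0.1883, 0.1597]
eef_rot: [0.0, 0.751, 0.661, 0.0]
ft_force: [-0.3, -0.6, -2.9]
finger_gap: 0.284
grasp_force: 30.0
[ 0.54105688 -0.18831671  0.15966709] [-0.34263904 -0.64850972 -2.92826511] [-0.07649497 -0.05350234 -0.01734662]
```

```bash
python3 -m jog '[[[0,0,-0.05,0,0,0,-1],[0,0,-0.1,0,0,0,-1],[0,0,-0.15,0,0,0,-1],[0,0,-0.2,0,0,0,-1],[0,0,-0.2,0,0,0,-1],[0,0,-0.2,0,0,0,-1],[0,0,-0.2,0,0,0,-1],[0,0,-0.2,0,0,0,-1],[0,0,-0.2,0,0,0,-1],[0,0,-0.2,0,0,0,-1]]]'
```

```text
time: 11.95
tcp_pos: [0.541, -0.1883, 0.1577]
eef_rot: [0.0, 0.751, 0.661, -0.0]
ft_force: [1.0, 0.1, -3.3]
finger_gap: 0.283
grasp_force: 30.0
```

```bash
python3 -m jog '[[[0,0,-0.02,0,0,0,-1],[0,0,-0.04,0,0,0,-1],[0,0,-0.06,0,0,0,-1],[0,0,-0.08,0,0,0,-1],[0,0,-0.1,0,0,0,-1],[0,0,-0.12,0,0,0,-1],[0,0,-0.14,0,0,0,-1],[0,0,-0.16,0,0,0,-1],[0,0,-0.18,0,0,0,-1],[0,0,-0.2,0,0,0,-1]]]'
```

```text
time: 12.95
tcp_pos: [0.541, -0.1883, 0.1557]
eef_rot: [-0.0, 0.751, 0.661, -0.0]
ft_force: [0.2, -0.0, -3.3]
finger_gap: 0.284
grasp_force: 30.0
```

It is 4 mm below the riding height with no force, so the notches have dropped over the dogs. Next I seat it gently.

```bash
python3 -m jog '[[[0,0,-0.04,0,0,0,-1],[0,0,-0.08,0,0,0,-1],[0,0,-0.12,0,0,0,-1],[0,0,-0.14,0,0,0,-1],[0,0,-0.16,0,0,0,-1],[0,0,-0.18,0,0,0,-1],[0,0,-0.2,0,0,0,-1],[0,0,-0.22,0,0,0,-1],[0,0,-0.22,0,0,0,-1],[0,0,-0.22,0,0,0,-1]]]'
```

```text
time: 13.95
tcp_pos: [0.541, -0.1883, 0.1535]
eef_rot: [-0.0, 0.751, 0.661, -0.0]
ft_force: [-0.4, 0.1, -3.0]
finger_gap: 0.284
grasp_force: 30.0
```

```bash
python3 -m jog '[[[0,0,-0.01,0,0,0,-1],[0,0,-0.02,0,0,0,-1],[0,0,-0.03,0,0,0,-1],[0,0,-0.04,0,0,0,-1],[0,0,-0.05,0,0,0,-1],[0,0,-0.06,0,0,0,-1],[0,0,-0.07,0,0,0,-1],[0,0,-0.08,0,0,0,-1],[0,0,-0.08,0,0,0,-1],[0,0,-0.08,0,0,0,-1]]]'
```

```text
time: 14.95
tcp_pos: [0.541, -0.1883, 0.1527]
eef_rot: [-0.0, 0.751, 0.661, -0.0]
ft_force: [-0.3, 0.2, -3.7]
finger_gap: 0.284
grasp_force: 30.0
```

Still no contact, so I go down in 0.8 mm steps.

```bash
python3 -m jog '[[[0,0,-0.01,0,0,0,-1],[0,0,-0.02,0,0,0,-1],[0,0,-0.03,0,0,0,-1],[0,0,-0.04,0,0,0,-1],[0,0,-0.05,0,0,0,-1],[0,0,-0.06,0,0,0,-1],[0,0,-0.07,0,0,0,-1],[0,0,-0.08,0,0,0,-1],[0,0,-0.08,0,0,0,-1],[0,0,-0.08,0,0,0,-1]]]'
```

```text
time: 15.95
tcp_pos: [0.5411, -0.1883, 0.1523]
eef_rot: [0.0, 0.751, 0.661, 0.0]
ft_force: [-2.6, 0.8, 6.3]
finger_gap: 0.283
grasp_force: 30.0
```

Contact at about 10 N and z 0.1523, as expected, so it is home. Now I turn clockwise with a slight relief of the press.

```bash
python3 -m jog '[[[0,0,0.02,0,0,-0.05,-1],[0,0,0.02,0,0,-0.1,-1],[0,0,0.02,0,0,-0.15,-1],[0,0,0.02,0,0,-0.2,-1],[0,0,0.02,0,0,-0.25,-1],[0,0,0.02,0,0,-0.3,-1],[0,0,0.02,0,0,-0.35,-1],[0,0,0.02,0,0,-0.4,-1],[0,0,0.02,0,0,-0.45,-1],[0,0,0.02,0,0,-0.5,-1]]]'
python3 -c "
from h import *
s=bot.state();print(s['tcp_pos'],s['ft_force'],s['ft_torque'],2*np.arctan2(s['eef_rot'][2],s['eef_rot'][1]))"
```

```text
time: 16.95
tcp_pos: [0.5412, -0.1884, 0.1523]
eef_rot: [0.0, 0.891, 0.454, 0.0]
ft_force: [-1.8, -0.2, 4.6]
finger_gap: 0.282
grasp_force: 30.0
[ 0.54119751 -0.18835205  0.15232107] [-1.80045807 -0.1702722   4.58719262] [0.08239708 0.18757978 0.26314092] 0.9420902457228737
```

```bash
python3 -m jog '[[[0,0,0,0,0,-0.05,-1],[0,0,0,0,0,-0.1,-1],[0,0,0,0,0,-0.15,-1],[0,0,0,0,0,-0.2,-1],[0,0,0,0,0,-0.25,-1],[0,0,0,0,0,-0.3,-1],[0,0,0,0,0,-0.35,-1],[0,0,0,0,0,-0.4,-1],[0,0,0,0,0,-0.45,-1],[0,0,0,0,0,-0.48,-1]]]'
python3 -c "
from h import *
s=bot.state();print(s['tcp_pos'],s['ft_force'],s['ft_torque'],2*np.arctan2(s['eef_rot'][2],s['eef_rot'][1]))"
python3 -m jog '[[[0,0,0,0,0,-0.02,-1],[0,0,0,0,0,-0.04,-1],[0,0,0,0,0,-0.05,-1],[0,0,0,0,0,-0.06,-1],[0,0,0,0,0,-0.07,-1],[0,0,0,0,0,-0.07,-1],[0,0,0,0,0,-0.07,-1],[0,0,0,0,0,-0.07,-1],[0,0,0,0,0,-0.07,-1],[0,0,0,0,0,-0.07,-1]]]'
python3 -c "
from h import *
s=bot.state();print(s['tcp_pos'],s['ft_force'],s['ft_torque'],2*np.arctan2(s['eef_rot'][2],s['eef_rot'][1]))"
```

```text
time: 17.95
tcp_pos: [0.5411, -0.1883, 0.1523]
eef_rot: [0.0, 0.973, 0.229, 0.0]
ft_force: [-1.7, 1.2, 5.0]
finger_gap: 0.287
grasp_force: 30.0
[ 0.54111152 -0.18827146  0.15228805] [-1.71251471  1.22627982  5.03875829] [0.31347314 0.27477957 0.31270767] 0.46215333789779145
time: 18.95
tcp_pos: [0.5411, -0.1883, 0.1523]
eef_rot: [0.0, 0.981, 0.196, 0.0]
ft_force: [-1.5, 1.3, 5.8]
finger_gap: 0.283
grasp_force: 30.0
[ 0.54111639 -0.18826517  0.15231073] [-1.48818011  1.28482941  5.83132097] [0.28806725 0.24610029 0.32082432] 0.3942324084683181
```

```bash
python3 -m jog '[[[0,0,0,0,0,-0.01,-1],[0,0,0,0,0,-0.02,-1],[0,0,0,0,0,-0.03,-1],[0,0,0,0,0,-0.04,-1],[0,0,0,0,0,-0.05,-1],[0,0,0,0,0,-0.06,-1],[0,0,0,0,0,-0.06,-1],[0,0,0,0,0,-0.06,-1],[0,0,0,0,0,-0.06,-1],[0,0,0,0,0,-0.06,-1]]]'
python3 -c "
from h import *
s=bot.state();print(s['tcp_pos'],s['ft_force'],s['ft_torque'],2*np.arctan2(s['eef_rot'][2],s['eef_rot'][1]))"
```

```text
time: 19.95
tcp_pos: [0.5411, -0.1882, 0.1523]
eef_rot: [0.0, 0.986, 0.166, 0.0]
ft_force: [-1.2, 2.1, 5.9]
finger_gap: 0.282
grasp_force: 30.0
[ 0.54109582 -0.18824802  0.15229384] [-1.22600897  2.14401654  5.87837083] [0.33818474 0.21255241 0.26006599] 0.334217564113102
```

```bash
python3 -m jog '[[[0,0,0,0,0,-0.01,-1],[0,0,0,0,0,-0.02,-1],[0,0,0,0,0,-0.03,-1],[0,0,0,0,0,-0.04,-1],[0,0,0,0,0,-0.05,-1],[0,0,0,0,0,-0.05,-1],[0,0,0,0,0,-0.05,-1],[0,0,0,0,0,-0.05,-1],[0,0,0,0,0,-0.05,-1],[0,0,0,0,0,-0.05,-1]]]'
python3 -c "
from h import *
s=bot.state();print(s['tcp_pos'],s['ft_force'],s['ft_torque'],2*np.arctan2(s['eef_rot'][2],s['eef_rot'][1]))"
```

```text
time: 20.95
tcp_pos: [0.5411, -0.1882, 0.1523]
eef_rot: [0.0, 0.99, 0.142, 0.0]
ft_force: [-0.3, 1.3, 5.8]
finger_gap: 0.286
grasp_force: 30.0
[ 0.541124   -0.18822037  0.15230489] [-0.27341739  1.31578512  5.83845947] [0.36149694 0.30564016 0.31477784] 0.2842296215985618
```

```bash
python3 -m jog '[[[0,0,0,0,0,-0.01,-1],[0,0,0,0,0,-0.02,-1],[0,0,0,0,0,-0.03,-1],[0,0,0,0,0,-0.04,-1],[0,0,0,0,0,-0.05,-1],[0,0,0,0,0,-0.05,-1],[0,0,0,0,0,-0.05,-1],[0,0,0,0,0,-0.05,-1],[0,0,0,0,0,-0.05,-1],[0,0,0,0,0,-0.05,-1]]]'
python3 -c "
from h import *
s=bot.state();print(s['tcp_pos'],s['ft_force'],s['ft_torque'],2*np.arctan2(s['eef_rot'][2],s['eef_rot'][1]))"
```

```text
time: 21.95
tcp_pos: [0.5411, -0.1882, 0.1523]
eef_rot: [0.0, 0.993, 0.117, 0.0]
ft_force: [-0.6, 2.3, 6.2]
finger_gap: 0.283
grasp_force: 30.0
[ 0.54112579 -0.18823422  0.15232282] [-0.64005505  2.26393316  6.21694213] [0.30087542 0.27640653 0.27391522] 0.23415551717973768
```

```bash
python3 -m jog '[[[0,0,0,0,0,-0.01,-1],[0,0,0,0,0,-0.02,-1],[0,0,0,0,0,-0.03,-1],[0,0,0,0,0,-0.04,-1],[0,0,0,0,0,-0.05,-1],[0,0,0,0,0,-0.05,-1],[0,0,0,0,0,-0.05,-1],[0,0,0,0,0,-0.05,-1],[0,0,0,0,0,-0.05,-1],[0,0,0,0,0,-0.05,-1]]]'
python3 -c "
from h import *
s=bot.state();print(s['tcp_pos'],s['ft_force'],s['ft_torque'],2*np.arctan2(s['eef_rot'][2],s['eef_rot'][1]))"
```

```text
time: 22.95
tcp_pos: [0.5411, -0.1882, 0.1523]
eef_rot: [0.0, 0.996, 0.092, 0.0]
ft_force: [-1.3, 0.9, 5.3]
finger_gap: 0.283
grasp_force: 30.0
[ 0.54111042 -0.18823168  0.15231695] [-1.29736071  0.86150897  5.33477865] [0.36049222 0.31719705 0.54782964] 0.18444675040488864
```

The torque has risen to 0.55 N m, which is the stop. I'll check the winder's yaw more precisely against the holder before letting go.

```bash
python3 - <<'E'
from h import *
def lines(c,im,i,cx,cy,R,zs):
    g=cv2.cvtColor(im,cv2.COLOR_BGR2GRAY)
    L=cv2.createLineSegmentDetector().detect(g)[0].reshape(-1,2,2)
    for l in L:
        if np.linalg.norm(l[0]-l[1])<22: continue
        P=ray_z(c,l,.066,i); m=P.mean(0)
        if np.hypot(m[0]-cx,m[1]-cy)<R:
            d=P[1]-P[0]; a=np.degrees(np.arctan2(d[1],d[0]))
            print(c,np.round(P[:,:2],3).tolist(),round((a+45)%90-45,2))
lines("top",cv2.imread("pics/top0.png"),info("top"),.59,-.17,.2,0)
import pickle; i,im=pickle.load(open("w1.pkl","rb")); lines("wrist1",im,i,.59,-.17,.2,0)
E
```

```text
top [[0.495, -0.23], [0.508, -0.169]] -11.87
top [[0.688, -0.074], [0.731, -0.188]] 20.72
top [[0.619, -0.092], [0.681, -0.069]] 20.43
top [[0.758, -0.035], [0.719, -0.093]] -33.68
top [[0.451, -0.131], [0.671, -0.05]] 20.16
top [[0.619, -0.255], [0.485, -0.307]] 21.05
top [[0.481, -0.308], [0.436, -0.183]] 19.91
top [[0.7, -0.229], [0.63, -0.261]] 24.77
top [[0.507, -0.275], [0.646, -0.224]] 20.22
top [[0.455, -0.145], [0.501, -0.272]] 19.77
top [[0.653, -0.22], [0.614, -0.111]] 19.9
top [[0.673, -0.061], [0.46, -0.139]] 20.35
wrist1 [[0.453, -0.332], [0.489, -0.322]] 14.83
wrist1 [[0.447, -0.157], [0.411, -0.166]] 13.65
wrist1 [[0.393, -0.097], [0.443, -0.139]] -39.99
wrist1 [[0.411, -0.168], [0.452, -0.328]] 14.19
wrist1 [[0.583, -0.191], [0.567, -0.219]] -29.83
wrist1 [[0.626, -0.077], [0.648, -0.069]] 20.62
wrist1 [[0.622, -0.26], [0.506, -0.303]] 20.35
wrist1 [[0.502, -0.303], [0.46, -0.188]] 19.99
wrist1 [[0.45, -0.051], [0.436, -0.087]] -21.47
wrist1 [[0.661, -0.203], [0.621, -0.095]] 20.25
wrist1 [[0.628, -0.147], [0.613, -0.107]] 19.87
wrist1 [[0.677, -0.245], [0.645, -0.257]] 19.66
wrist1 [[0.497, -0.225], [0.505, -0.191]] -13.54
wrist1 [[0.51, -0.27], [0.652, -0.218]] 20.02
wrist1 [[0.461, -0.14], [0.507, -0.268]] 19.76
wrist1 [[0.556, -0.136], [0.579, -0.157]] -42.55
wrist1 [[0.599, -0.243], [0.575, -0.252]] 19.7
wrist1 [[0.467, -0.133], [0.501, -0.122]] 18.98
wrist1 [[0.409, -0.162], [0.399, -0.123]] 15.49
wrist1 [[0.683, -0.211], [0.66, -0.22]] 21.5
wrist1 [[0.628, -0.084], [0.668, -0.198]] 19.29
wrist1 [[0.397, -0.166], [0.388, -0.129]] 13.2
```

The winder's yaw is 20.1° (0.351 rad) and the tool is at 0.184, slightly wound up past the stop. I'll unload the spring and check.

```bash
python3 -m jog '[[[0,0,0,0,0,0.02,-1],[0,0,0,0,0,0.04,-1],[0,0,0.01,0,0,0.06,-1],[0,0,0.01,0,0,0.08,-1],[0,0,0.02,0,0,0.1,-1],[0,0,0.02,0,0,0.12,-1],[0,0,0.02,0,0,0.12,-1],[0,0,0.02,0,0,0.12,-1],[0,0,0.02,0,0,0.12,-1],[0,0,0.02,0,0,0.12,-1]]]'
python3 -c "
from h import *
s=bot.state();print(s['tcp_pos'],s['ft_force'],s['ft_torque'],2*np.arctan2(s['eef_rot'][2],s['eef_rot'][1]))"
```

```text
time: 23.95
tcp_pos: [0.5411, -0.1883, 0.1523]
eef_rot: [0.0, 0.989, 0.151, 0.0]
ft_force: [-0.6, 1.2, 3.0]
finger_gap: 0.286
grasp_force: 30.0
[ 0.54107672 -0.18831216  0.15229601] [-0.5557004   1.24867702  3.01820446] [ 0.24938118  0.02955422 -0.08731526] 0.3036009379509499
```

```bash
python3 -m jog '[[[0,0,0,0,0,0,-0.3],[0,0,0,0,0,0,-0.1],[0,0,0,0,0,0,0.2],[0,0,0,0,0,0,0.5],[0,0,0,0,0,0,0.5],[0,0,0,0,0,0,0.5],[0,0,0,0,0,0,0.5],[0,0,0,0,0,0,0.5],[0,0,0,0,0,0,0.5],[0,0,0,0,0,0,0.5]]]'
python3 -m jog '[[[0,0,0.5,0,0,0,0.5],[0,0,1.5,0,0,0,0.5],[0,0,3,0,0,0,0.5],[0,0,5,0,0,0,0.5],[0,0,7,0,0,0,0.5],[-1,-1,9,0,0,0,0.5],[-4,-2,10,0,0,0,0.5],[-7,-3,10,0,0,0,0.5],[-8,-3,10,0,0,0,0.5],[-8,-3,10,0,0,0,0.5]]]'
python3 -m jog '[[[0,0,0,0,0,0,0.5],[0,0,0,0,0,0,0.5],[0,0,0,0,0,0,0.5],[0,0,0,0,0,0,0.5],[0,0,0,0,0,0,0.5],[0,0,0,0,0,0,0.5],[0,0,0,0,0,0,0.5],[0,0,0,0,0,0,0.5],[0,0,0,0,0,0,0.5],[0,0,0,0,0,0,0.5]]]'
sed -e 's/\[.541,-.1875\]/[.541,-.188]/; s/rect(.118,.045,720)/rect(.128,.045,720)/; s/rect(.066,.14,720)/rect(.162,.045,720)/; s/spin_rect/fin/' spin.py > fin.py
cat >> fin.py <<'E'
sd=bot.read_camera("side")[130:210,240:340]; f=cv2.imread("pics/fin.png")
cv2.imwrite("pics/fin2.png",np.hstack([cv2.resize(f,(500,250)),cv2.resize(sd,(300,250),interpolation=cv2.INTER_CUBIC)]))
E
python3 fin.py
```

```text
time: 24.95
tcp_pos: [0.541, -0.1883, 0.1523]
eef_rot: [0.0, 0.988, 0.151, 0.0]
ft_force: [-0.3, 0.2, -0.3]
finger_gap: 0.747
grasp_force: 0.0
time: 25.95
tcp_pos: [0.4602, -0.2184, 0.2531]
eef_rot: [0.0, 0.989, 0.151, 0.0]
ft_force: [0.6, -0.4, -0.3]
finger_gap: 0.748
grasp_force: 0.0
time: 26.95
tcp_pos: [0.461, -0.2183, 0.2523]
eef_rot: [0.0, 0.988, 0.151, 0.0]
ft_force: [1.1, -0.5, 1.0]
finger_gap: 0.75
grasp_force: 0.0
26.95 [ 0.4610099  -0.21830051  0.25233691] 0.0012354445636954306
```

View pics/fin2.png

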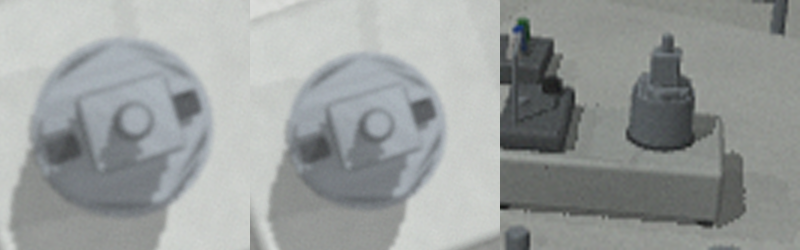

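The final picture shows the dogs inside the notches at (62,148) and (187,103), a line at about 20° that matches the winder's x axis. The collar sits flush and upright, and the gripper is clear.

```bash
python3 -c "
from workcell import bot
print(bot.job_done())"
```

```text
the job is handed in; nothing more can be done
None
```

The notched holder is seated fully home in the spindle, turned clockwise to its stop and released upright; the job was handed in at about 27 s, and no verdict was shown.

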